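Hang a tray of ground rings on the spring scale, beam first

TASK

Weigh the freshly ground rings: hang the yellow beam by its upper eye on the hook of the red spring scale, let go of it, then hang the tray carrier by its hook in the beam's lower loop and leave the whole chain hanging still. Ease each load on slowly, a couple of centimetres a second, and let go only once the scale carries its full weight, so that the scale's hook neither jumps nor bounces nor is pulled down to the end of its travel. Leave the grinding wheel, the oil can and the wrench where they are.

Things in the scene. Friction and masses are not known exactly. Their poses are not given: they have to be found in the camera images.
- scale: Fixed red spring scale, z up. Column 34 (x) x 46 (y) mm, 420 mm tall, centred at x = +35, y = +130 mm; base plate 150 x 190 x 18 mm centred at x = +20, y = +80 mm, under the column. A sprung steel hook arm (8 mm round bar) comes from a black collar on the column, slants to x = -45, y = +20 mm, and ends in the hook, pointing along -x at y = 0, about 310 mm above the bench.
- hook_seat (a point): Top of the hook's seat, where the beam's eye comes to lie: x = -110, y = 0 mm from the scale's origin, 314 mm above the bench unloaded; sinks under load. Axes as the scale. The seat is flat for 8 mm either way in x; to -x the bar (8 mm thick) rises as the hook's tip, whose end is 26 mm to -x and 14 mm up; to +x it rises 16 mm within 30 mm, then runs on to the column.
- carriage (a joint): How far the scale's hook has been pulled down, m: 0 unloaded, end of travel at 0.070. A linear, lightly damped spring; the finished chain rests well short of the end, how far down depends on the hidden weight.
- beam: Yellow beam, 120 g, all in its y-z plane, symmetric under a half turn about z. Origin: centre of its straight bar (10 x 10 mm, 200 mm along y). At each end (y = +-92 mm) a black grip tab: 12 mm thick in x, 32 mm in y, 24 mm in z, centred on the bar. Steel eye above, steel loop below, both of 6 mm wire. Starts upright on the rest, its bar 100 mm above the bench.
- rest: Fixed plywood rest under the beam, same yaw as the beam; base 90 x 150 x 12 mm, origin under its centre. Two posts at y = +-52 mm carry the bar in notches whose sides (17 mm out in x) stand 5 mm higher than the bar's axis: lift the beam straight up. The beam's loop hangs between the posts.
- beam_eye (a point): Inside top of the beam's upper eye, 35 mm above the bar's axis; lies on hook_seat when hung. The eye's opening, seen along x, is 30 mm wide and reaches from here down 30 mm to the bar; its top corners are cut, so that it centres itself. Axes as the beam.
- beam_loop (a point): Inside bottom of the beam's lower loop, 55 mm under the bar's axis: the point of a shallow V. The opening above it, seen along x, is 36 mm wide from 13 to 38 mm above this point and reaches up to the bar's underside, 50 mm above this point. Axes as the beam.
- carrier: Aluminium tray 130 x 85 x 26 mm with two steel rings in it, somewhere from 160 to 640 g in all (hidden). Origin: centre of its underside, z up; starts standing on the bench. A 7 mm steel bar rises at x = -62 mm to z = 100 mm, runs towards +x in the x-z plane, and above the tray's centre forms an inverted-U hook (top 124 mm above the underside). It hangs level from this hook.
- carrier_crest (a point): Underside of the carrier's hook at its crest, 116.5 mm above the tray's underside: what rests in the loop. The crest bar (7 mm thick) is straight for 9 mm either way in x; its end turns down at x = +15 mm, reaching 18 mm below here; on the other side it comes down at x = -16 mm to a level bar whose axis is 16.5 mm below here. Axes as the carrier.
- carrier_tab (a point): Centre of the carrier's red grip tab, 88 mm to -x of the hook: 34 mm (x) by 12 mm thick (y) by 32 mm high (z). Axes as the carrier.
- wheel: Bystander: grey grinding wheel lying flat, 84 mm diameter, 24 mm high; origin under its centre.
- oilcan: Bystander: oil can, 60 mm diameter, 130 mm high; origin under its centre.
- wrench: Bystander: steel wrench 160 mm long, lying flat along its x; origin under its middle.
There are look-alikes about, which are no part of the job. What is shaped like the carrier but orange is not meant. There is more than one size of the beam; the one meant has the size given above.

How it is judged:
By the outcome, as a careful person would: the job done as asked, in the order asked, and still so for the second after the job is handed in, with the robot touching nothing.
It also fails if it takes over 69 s, if anything falls off the work surface, if the arm or the gripper's body presses on something with over 40 N, if the wrist force passes 120 N, or if a joint passes its speed limit or range.

ROBOT

A 6-joint arm with a two-finger parallel gripper is mounted at the origin on the work surface. World frame = base frame: x ahead of the robot, y to its left, z up, the work surface at z = 0. Lengths are in m, angles in rad, forces in N, time in s.
With the tool pointing down it reaches from about 0.35 to 0.975 m from the base axis. Payload 4.9 kg.
Tool frame: the origin (TCP) lies between the finger pads; the fingertips stand 8 mm ahead of it and the grasp point (between the pads) lies 11 mm behind it; z points along the fingers, y is the line along which they close (so a half turn about z gives the same grasp; the last joint's range is limited). The gripper opens to 85 mm and grips with 20 to 120 N. Pads are 22 mm wide; open, the fingers measure 114 mm over their backs; the gripper's body (76 mm by 85 mm) begins 54 mm behind the grasp point. The pads swing forward as they close: fully open they stand 13 mm farther back than shut.
Start: joints at [1.098, 0.053, 1.613, -0, 1.476, -0.119], TCP at [0.217, 0.586, 0.239] pointing down, gripper open.
Joint ranges: [-3.01, 3.01], [-1.01, 2.22], [0.06, 2.58], [-1.02, 4.17], [0.09, 2.62], [-3.14, 3.14]. Speed limits (rad/s): [2.57, 2.57, 3.14, 3.14, 3.14, 3.14].

INTERFACE

Orientations are given as a unit quaternion [w, x, y, z].
In Python, from station import manip gives the robot as it stands.
- The arm moves only by the tool step_arm, never from a script. Its argument "plan" is a list of rows, each a list of 3 entries, a list of its own where there are three numbers: the finger opening in cm, from 0 to 8.54, then the shift along the tool's x, y, z in cm, then the turn, a rotation vector about the tool's x, y, z in rad. In form: [[hand, [x, y, z], [wx, wy, wz]], ...]. A call has 1 to 20 rows; each row shifts and turns the commanded pose from where the row before left it, along the tool's axes as they then stand; what a row does not reach is not made up. A row lasts 1/8 s, in which the tool goes at most 62.5 mm and 10.7 degrees, less where a joint would pass 70% of its speed; a pose out of reach is approached as far as the arm can. A call with a gripper value outside its range is refused whole. The fingers move at their own pace and stop on an object; "squeeze" is the grip in N (left out, the last holds). Time passes only in rows, so rows that do not move let the fingers close. It gives the time, the measured TCP pose, the force, the opening and the grip force at its end, in the units of the state.
- manip.sense(): the state, without advancing time (a new reading comes with each control period).
- manip.capture(name): name is "scene" or "top"; returns a dict with "frame" (420x560x3 uint8, blue, green, red), "intrinsics" (3x3 intrinsics, pixels), "rvec" (rotation vector, rad) and "tvec" (3), from world to camera coordinates, as OpenCV has them. Camera axes: x right, y down, z forward; pixel columns grow to the right and rows downward; lengths in m; the calibration is good to about 2 mm. A picture is of the moment at which its call begins. There is no depth.
- manip.job_done(): hands the job in; it is judged then, once.
The state is a dict: "time_s": time; "joints": joint angles; "qvel": joint speeds; "joint_efforts": joint torques, N m; "tool_pos": TCP position; "orientation": TCP orientation; "force": force on the tool from outside, world axes, zero at the start; "torque": the same for the moment, N m; "grip_width": finger opening in m; "grasp_force": force on a finger pad.
Only numpy, scipy, OpenCV 4.12 (cv2) and the standard library are available. Lean on these libraries where they do the work, as an engineer would, in place of code of your own. Each camera call takes 0.05 s, during which the arm holds its last target. There are 200 camera calls.

## Working session

There is one attempt and no reset: what is moved stays moved. The work goes in short steps, Python scripts to look and compute and a tool call to move; the robot and the scene stay as the last step left them, time stands still between calls to the robot, and variables do not carry over. Pictures are saved under pics/ and viewed, at most 10 in all, crops included, and the job is handed in when it is done.

Besides the shell and the picture viewer there is one more tool, called after "Emit:" as name([rows], argument=value, ...), one row to a line, values as JSON. step_arm: Moves the arm, as the interface text tells. Its arguments: {"type":"object","properties":{"plan":{"type":"array"},"squeeze":{"type":"number"}},"required":["plan"]}

```bash
mkdir -p pics; ls; python3 - <<'E'
from station import manip
import cv2,pickle
d={}
for n in("scene","top"):
    c=manip.capture(n); d[n]=c
    cv2.imwrite(f"pics/{n}0.png",cv2.resize(c["frame"],(800,600),interpolation=cv2.INTER_CUBIC))
    print(n,c["intrinsics"],c["rvec"],c["tvec"])
pickle.dump(d,open("cap0.pkl","wb"))
print(manip.sense())
E
```

```text
pics
scene [[502.64340639   0.         285.77701753]
 [  0.         502.64340639 200.10856674]
 [  0.           0.           1.        ]] [ 0.64374371  2.50143869 -1.35348088] [0.50663488 0.01985296 1.65147257]
top [[426.60129793   0.         280.88290744]
 [  0.         426.60129793 207.04786015]
 [  0.           0.           1.        ]] [ 2.12689796 -2.13110805  0.20523231] [-7.03818057e-04  5.62760707e-01  1.15223887e+00]
{'time_s': 0.1, 'joints': array([ 1.09797400e+00,  5.33259601e-02,  1.61414498e+00,  1.87904949e-06,
        1.47598539e+00, -1.19044659e-01]), 'qvel': array([ 0.00100559,  0.00100349, -0.00388027,  0.00219389, -0.00484791,
        0.00172874]), 'joint_efforts': array([-2.84696716e-04, -3.94903350e+01, -3.71361709e+01, -6.11224436e-05,
        3.94195144e-03, -3.33981163e-06]), 'tool_pos': array([0.21630526, 0.58580088, 0.23817115]), 'orientation': array([-2.72650165e-04,  1.75967821e-01,  9.84395478e-01, -8.91061800e-04]), 'force': array([ 0.63676119, -0.11578892,  0.28989539]), 'torque': array([-0.0199969 , -0.05716949,  0.06293779]), 'grasp_force': 0.0, 'grip_width': 0.08537213915067242}
```

View pics/scene0.png

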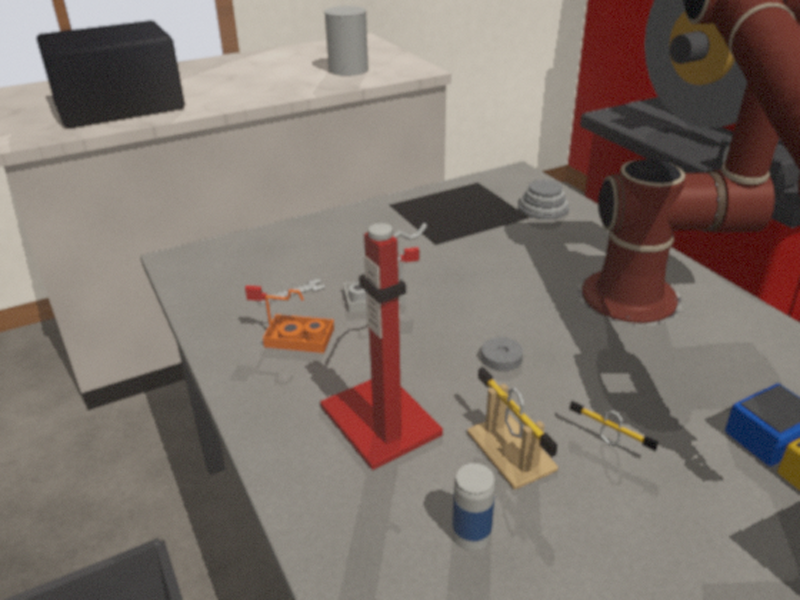

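View pics/top0.png

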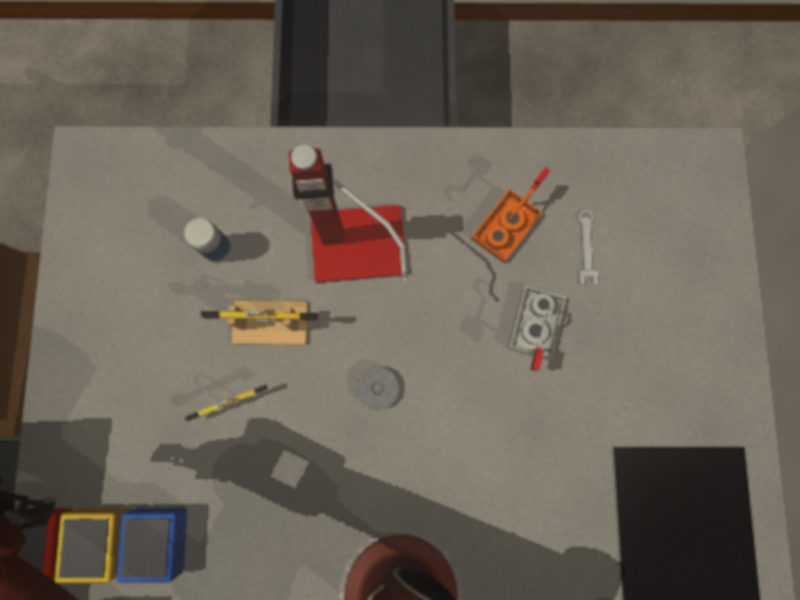

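Candidates: the beam on the rest at top (259,316) is upright and carried in the notches. The smaller one lies at top (228,402). The grey carrier is at top (540,322) and the orange look-alike at (507,225). The rest's beam and the grey carrier fit the description, so I'm confirming them in crops.

```bash
python3 - <<'E'
import cv2,pickle,numpy as np
d=pickle.load(open("cap0.pkl","rb"))
T=d["top"]["frame"];S=d["scene"]["frame"]
z=lambda I,x,y,w,h,k:cv2.resize(I[y:y+h,x:x+w],None,fx=k,fy=k,interpolation=cv2.INTER_CUBIC)
cv2.imwrite("pics/a.png",z(T,135,100,160,120,5))
cv2.imwrite("pics/b.png",np.vstack([np.hstack([z(T,345,195,80,60,5),z(S,235,155,80,60,5)]),np.hstack([z(S,325,255,80,60,5),z(T,138,195,80,60,5)])]))
E
```

```text
(no output)
```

View pics/a.png

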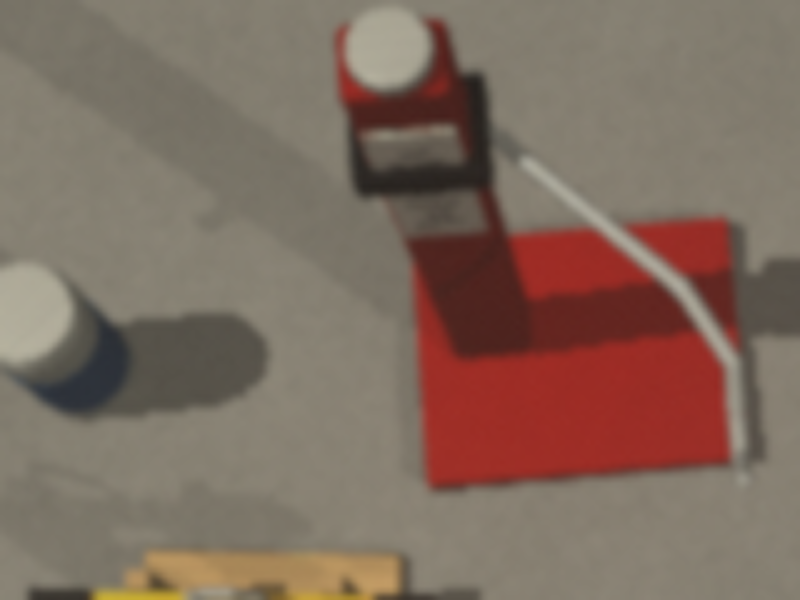

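View pics/b.png

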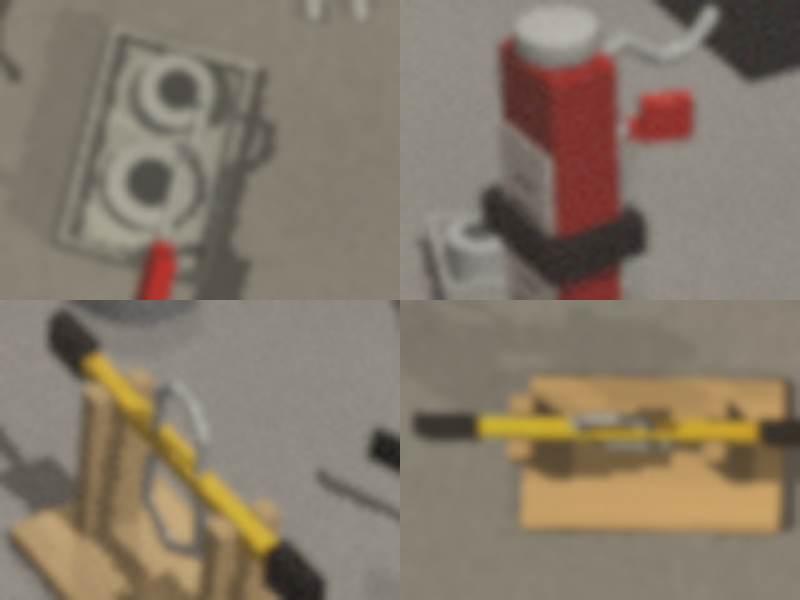

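The crops confirm the beam on the rest (scene 517,410; black tabs, upright) as the 200 mm one. The grey tray with the red tab (top 540,322) is the carrier. The scale's base corners and hook tip, at crop a (741,478), are clear, so next I'm fitting poses.

```bash
cat > h.py <<'E'
import cv2,pickle,numpy as np
from scipy.optimize import least_squares
d=pickle.load(open("cap0.pkl","rb"))
def proj(c,P):
    c=d[c] if isinstance(c,str) else c
    return cv2.projectPoints(np.float64(P).reshape(-1,1,3),c["rvec"],c["tvec"],c["intrinsics"],None)[0][:,0]
def world(p,L):
    x,y,t=p[:3]; L=np.atleast_2d(L)/1000.; z=L[:,2]+(p[3] if len(p)>3 else 0)
    return np.c_[x+np.cos(t)*L[:,0]-np.sin(t)*L[:,1],y+np.sin(t)*L[:,0]+np.cos(t)*L[:,1],z]
def fit(p0,obs):
    f=lambda p:np.concatenate([(proj(c,world(p,L))-uv).ravel() for c,L,uv in obs])
    r=least_squares(f,p0,loss="soft_l1"); print(np.round(r.x,4),"res",np.round(r.fun,1)); return r.x
def ray(c,uv,z):
    c=d[c] if isinstance(c,str) else c
    R=cv2.Rodrigues(c["rvec"])[0];v=R.T@np.linalg.solve(c["intrinsics"],[*uv,1]);o=-R.T@c["tvec"].ravel()
    return o+v*(z-o[2])/v[2]
def crop(x0,y0,k,x,y,px=0,py=0): return np.array([x0+(x-px+.5)/k-.5,y0+(y-py+.5)/k-.5])
E
python3 - <<'E'
from h import *
a=lambda x,y:crop(135,100,5,x,y)
s=fit([.72,0,0],[("top",[95,175,18],a(415,242)),("top",[95,-15,18],a(729,220)),("top",[-55,-15,18],a(733,460)),("top",[-55,175,18],a(430,484)),
 ("top",[-136,0,326],a(741,476)),("scene",[-136,0,326],crop(235,155,5,712,12,400,0)),("top",[-45,20,330],a(735,355))])
print("seat",world(s,[-110,0,314]), "collar pts")
e=lambda x,y:crop(138,195,5,x,y,400,300)
r=fit([.6,.3,0],[("top",[45,75,12],e(530,378)),("top",[45,-75,12],e(787,382)),("top",[-45,-75,12],e(784,528)),("top",[-45,75,12],e(522,526))])
b=fit([.6,.3,0],[("top",[0,76,100],e(478,427)),("top",[0,-76,100],e(760,432)),("top",[0,108,100],e(415,426)),
 ("scene",[0,-76,100],crop(325,255,5,92,364,0,300)),("scene",[0,76,100],crop(325,255,5,274,548,0,300))])
print("beam in rest frame", b-r)
g=lambda x,y:crop(345,195,5,x,y)
T=d["top"]["frame"].astype(int);S=d["scene"]["frame"].astype(int)
def red(I,x0,y0,x1,y1):
    s=I[y0:y1,x0:x1];m=(s[...,2]>90)&(s[...,1]<75)&(s[...,0]<75);v,u=np.nonzero(m);print(len(u),u.min()+x0,u.max()+x0,v.min()+y0,v.max()+y0);return np.array([u.mean()+x0,v.mean()+y0])
tt=red(T,365,238,390,270);ts=red(S,280,168,305,190);print(tt,ts)
c=fit([.5,-.3,0],[("top",[65,42.5,26],g(112,25)),("top",[65,-42.5,26],g(258,68)),("top",[-65,42.5,26],g(58,243)),("top",[-65,-42.5,26],g(205,272))])
# tab: triangulate
f=lambda X:np.r_[(proj("top",X)[0]-tt),(proj("scene",X)[0]-ts)]
q=least_squares(f,[.4,-.3,.1]);print("tab",q.x,q.fun,"pred tab",world(c,[-88,0,100]))
E
```

```text
[0.669  0.005  0.0805] res [ -0.4  -0.5   0.4  -1.    3.8  -0.1  -0.5   0.2   1.1   2.5   1.4  -1.1
 -10.2 -13.2]
seat [[ 0.55934064 -0.00388824  0.314     ]] collar pts
[ 0.5172  0.2641 -0.0074] res [ 0.  -0.5  0.3 -1.  -0.2  0.6 -0.1  0.8]
[ 0.5176  0.2658 -0.0162] res [-0.1  0.   0.2 -0.2  0.6  0.   0.  -0.5  0.3  1.7]
beam in rest frame [ 0.00030726  0.00167738 -0.00883351]
84 372 379 244 258
83 281 292 174 182
[375.53571429 251.22619048] [287.14457831 178.31325301]
[ 0.5149 -0.2754 -0.2779] res [ 0.2  0.1 -0.4 -0.7  0.3 -0.4 -0.1  1.9]
tab [ 0.43356725 -0.25218835  0.10314366] [-0.0257221   0.03761107 -0.05372848 -0.01187438] pred tab [[ 0.43024417 -0.25126345  0.1       ]]
```

```bash
python3 - <<'E'
from h import *
a=lambda x,y:crop(135,100,5,x,y)
for base in(1,0):
  s=fit([.67,0,0.08],[("top",[95,175,18],a(415,242)),("top",[95,-15,18],a(729,220)),("top",[-55,175,18],a(430,484))]*base+[
 ("top",[-136,0,326],a(741,478)),("scene",[-136,0,326],crop(235,155,5,712,12,400,0)),("top",[-80,0,326],a(735,357)),("top",[-45,20,326],a(683,287))])
  print("seat",world(s,[-110,0,314]))
  # triangulate tip
t=least_squares(lambda X:np.r_[proj("top",X)[0]-a(741,478),proj("scene",X)[0]-crop(235,155,5,712,12,400,0)],[.55,0,.32]);print("tip",t.x)
from station import manip
from scipy.spatial.transform import Rotation as Ro
s=manip.sense();q=s["orientation"];R=Ro.from_quat([*q[1:],q[0]]).as_matrix();print(s["tool_pos"],R.round(4))
bt=world([.5176,.2650,-.012],[0,-92,100]);print("beam -y tab",bt)
E
```

```text
[0.6716 0.0057 0.0869] res [-0.8 -1.  -0.1 -1.9 -0.6 -0.3  1.2  0.9  0.4 -0.8  0.   0.3  0.  -0.1]
seat [[ 0.56197711 -0.00389389  0.314     ]]
[0.6728 0.0049 0.0679] res [ 0.3  0.4  0.4 -0.4 -0.3 -0.2 -0.  -0.8]
seat [[ 0.56307676 -0.00258202  0.314     ]]
tip [ 0.53840437 -0.00376283  0.32528823]
[0.21630526 0.58580088 0.23817115] [[-9.381e-01  3.464e-01 -9.000e-04]
 [ 3.464e-01  9.381e-01 -1.700e-03]
 [ 2.000e-04 -1.900e-03 -1.000e+00]]
beam -y tab [[0.51649603 0.17300662 0.1       ]]
```

Emit:
step_arm([
  [8.5, [0, 0, 0], [0, 0, 0.1746]],
  [8.5, [0, 0, 0], [0, 0, 0.1746]],
  [8.5, [0, 0, 0], [0, 0, 0.1746]],
  [8.5, [0, 0, 0], [0, 0, 0.1746]],
  [8.5, [0, 0, 0], [0, 0, 0.1746]],
  [8.5, [0, 0, 0], [0, 0, 0.1746]],
  [8.5, [0, 0, 0], [0, 0, 0.1746]],
  [7, [-3.5, 2.5, 0], [0, 0, 0]],
  [6, [-3.5, 2.5, 0], [0, 0, 0]],
  [5, [-3.5, 2.5, 0], [0, 0, 0]],
  [5, [-3.5, 2.5, 0], [0, 0, 0]],
  [5, [-3.5, 2.5, 0], [0, 0, 0]],
  [5, [-3.5, 2.5, 0], [0, 0, 0]],
  [5, [-3.5, 2.5, 0], [0, 0, 0]],
  [5, [-3.5, 2.5, 0], [0, 0, 0]],
  [5, [-3.5, 2.5, 0], [0, 0, 0]],
  [5, [-3.5, 2.5, 0], [0, 0, 0]],
  [5, [-3.5, 2.5, 0], [0, 0, 0]],
  [5, [-2.8, 2.5, 0], [0, 0, 0]],
  [5, [0, 0, 0], [0, 0, 0]],
], squeeze=60)

```text
time_s: 2.6
tool_pos: [0.5152, 0.1699, 0.2387]
orientation: [-0.0, 0.71, 0.704, -0.001]
force: [-0.4, 0.9, 0.3]
grip_width: 0.0497
grasp_force: 0.0
```

Emit:
step_arm([
  [5, [0.3, 0.1, 3], [0, 0, 0]],
  [5, [0, 0, 3], [0, 0, 0]],
  [5, [0, 0, 3], [0, 0, 0]],
  [5, [0, 0, 3], [0, 0, 0]],
  [5, [0, 0, 2], [0, 0, 0]],
  [5, [0, 0, 0.9], [0, 0, 0]],
  [5, [0, 0, 0], [0, 0, 0]],
  [0, [0, 0, 0], [0, 0, 0]],
  [0, [0, 0, 0], [0, 0, 0]],
  [0, [0, 0, 0], [0, 0, 0]],
  [0, [0, 0, 0], [0, 0, 0]],
  [0, [0, 0, 0], [0, 0, 0]],
])

```text
time_s: 4.1
tool_pos: [0.5163, 0.1749, 0.0916]
orientation: [0.001, 0.709, 0.705, 0.001]
force: [-0.8, -0.9, 5.7]
grip_width: 0.0108
grasp_force: 60.4
```

Emit:
step_arm([
  [0, [0, 0, -0.5], [0, 0, 0]],
  [0, [0, 0, -1], [0, 0, 0]],
  [0, [0, 0, -2], [0, 0, 0]],
  [0, [0, 0, -3], [0, 0, 0]],
  [0, [0, 0, -4], [0, 0, 0]],
  [0, [0, 0, -4], [0, 0, 0]],
  [0, [0, 0, -3], [0, 0, 0]],
  [0, [0, 0, -2], [0, 0, 0]],
  [0, [0, 0, -1], [0, 0, 0]],
  [0, [0, 0, 0], [0, 0, 0]],
  [0, [0, 0, 0], [0, 0, 0]],
])

```text
time_s: 5.48
tool_pos: [0.5148, 0.1746, 0.2936]
orientation: [-0.001, 0.709, 0.705, -0.001]
force: [-0.3, -0.0, -1.0]
grip_width: 0.0109
grasp_force: 59.6
```

```bash
python3 - <<'E'
from station import manip
import cv2,pickle,numpy as np
from h import *
c={n:manip.capture(n) for n in("scene","top")};pickle.dump(c,open("cap1.pkl","wb"))
s=manip.sense();print({k:s[k] for k in("time_s","tool_pos","orientation","force","grip_width")})
P=s["tool_pos"]+np.array([0,.092,.011])
print(proj(c["scene"],P),proj(c["top"],P))
z=lambda I,x,y,w,h,k:cv2.resize(I[y:y+h,x:x+w],None,fx=k,fy=k,interpolation=cv2.INTER_CUBIC)
us=proj(c["scene"],P)[0].astype(int);ut=proj(c["top"],P)[0].astype(int)
o=[max(0,us[0]-50),max(0,us[1]-65)];p=[max(0,ut[0]-50),max(0,ut[1]-65)];print(o,p)
cv2.imwrite("pics/c.png",np.hstack([z(c["scene"]["frame"],*o,100,130,4),z(c["top"]["frame"],*p,100,130,4)]))
E
```

```text
{'time_s': 5.575, 'tool_pos': array([0.51481598, 0.17460509, 0.293653  ]), 'orientation': array([-0.00077824,  0.70895154,  0.70525582, -0.00115621]), 'force': array([-0.42703191,  0.64916474, -1.09900163]), 'grip_width': 0.0110325918919135}
[[368.51323044 214.89217268]] [[160.65252714 207.62189312]]
[np.int64(318), np.int64(149)] [np.int64(110), np.int64(142)]
```

View pics/c.png

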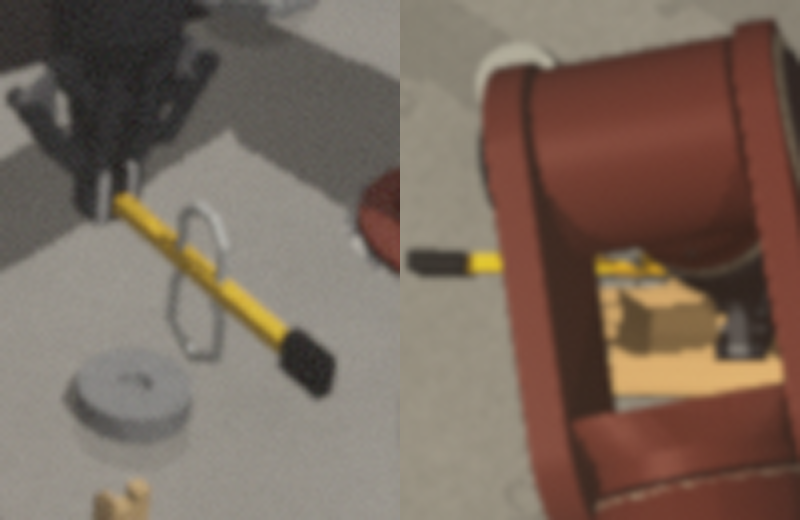

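The picture shows the beam held level by its right tab and lifted clear of the rest. The far tab's junction is at scene-crop (284,340) and top-crop (470,264).

```bash
python3 - <<'E'
from h import *
c=pickle.load(open("cap1.pkl","rb"))
S=lambda x,y:crop(318,149,4,x,y)
T=lambda x,y:crop(110,142,4,x,y,400,0)
obs=[("scene",(0,76,0),S(284,340)),("top",(0,76,0),T(470,264)),("scene",(0,0,38),S(200,205)),("scene",(0,0,-58),S(193,356)),("scene",(0,108,0),S(321,375)),("top",(0,108,0),T(408,262))]
def W(p,L):
    x,y,z,r,t=p;L=np.array(L)/1000
    y2=np.cos(r)*L[1]-np.sin(r)*L[2];z2=np.sin(r)*L[1]+np.cos(r)*L[2]
    return np.array([x-np.sin(t)*y2,y+np.cos(t)*y2,z+z2])
f=lambda p:np.concatenate([(proj(c[n],W(p,L))[0]-u) for n,L,u in obs]+[[(p[3])*20,(p[4]+.01)*100]])
r=least_squares(f,[.515,.266,.304,0,0],loss="soft_l1");print(r.x.round(4),r.fun.round(1));print("eye",W(r.x,(0,0,35)))
E
```

```text
[ 0.5166  0.2646  0.302   0.0207 -0.0098] [ 0.5  0.1  0.2 -1.   0.8  0.9 -0.4 -0.4  1.2 -0.5  1.1 -0.7  0.4  0. ]
eye [0.51655559 0.26390057 0.33704054]
```

Emit:
step_arm([
  [0, [0, -1.5, 0], [0, 0, 0]],
  [0, [-1, -2, 0], [0, 0, 0]],
  [0, [-2.8, -1.2, 0], [0, 0, 0]],
  [0, [-3.5, 0, 0], [0, 0, 0]],
  [0, [-3.5, 0, 0], [0, 0, 0]],
  [0, [-3.5, 0, 0], [0, 0, 0]],
  [0, [-3.5, 0, 0], [0, 0, 0]],
  [0, [-3.5, 0, 0], [0, 0, 0]],
  [0, [-3, 0, 0], [0, 0, 0]],
  [0, [-2, 0, 0], [0, 0, 0]],
  [0, [-0.5, 0, 0], [0, 0, 0]],
  [0, [0, 0, 0], [0, 0, 0]],
  [0, [0, 0, 0], [0, 0, 0]],
])

```text
time_s: 7.2
tool_pos: [0.4669, -0.0922, 0.2953]
orientation: [-0.0, 0.709, 0.706, 0.0]
force: [0.3, -0.1, -1.4]
grip_width: 0.0111
grasp_force: 59.5
```

```bash
cat > look.py <<'E'
import sys
from station import manip
from h import *
def look(name,P,w=100,h=75,k=4):
    c={n:manip.capture(n) for n in("scene","top")};pickle.dump(c,open(name+".pkl","wb"))
    s=manip.sense();print({q:np.round(s[q],4) for q in("time_s","tool_pos","orientation","force","grip_width")})
    im=[]
    for n in("scene","top"):
        u=proj(c[n],P)[0];o=np.maximum(0,(u-[w/2,h/2])).astype(int);print(n,"origin",o)
        im.append(cv2.resize(c[n]["frame"][o[1]:o[1]+h,o[0]:o[0]+w],None,fx=k,fy=k,interpolation=cv2.INTER_CUBIC))
    cv2.imwrite(f"pics/{name}.png",np.hstack(im))
E
python3 -c "
from look import *
look('d',[.52,0,.32],100,130)"
```

```text
{'time_s': np.float64(7.3), 'tool_pos': array([ 0.467 , -0.0923,  0.2953]), 'orientation': array([-0.000e+00,  7.086e-01,  7.057e-01,  1.000e-04]), 'force': array([ 0.5803,  0.4138, -0.9208]), 'grip_width': np.float64(0.0109)}
scene origin [254  92]
top origin [231 138]
```

View pics/d.png

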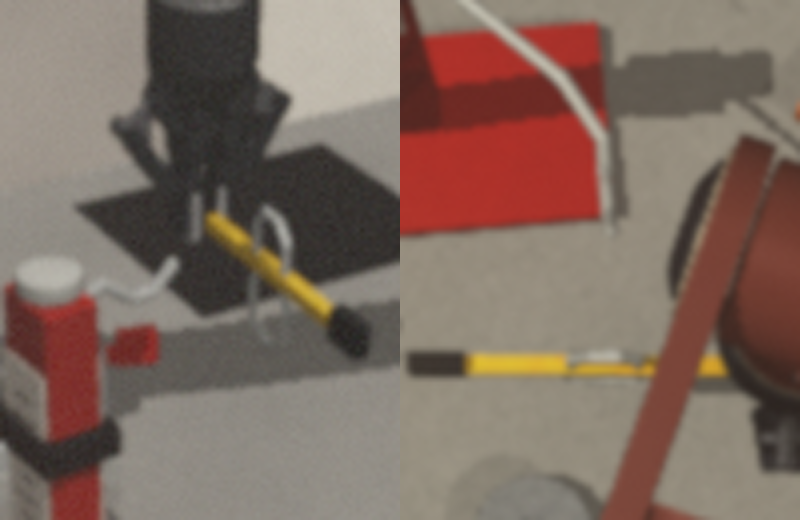

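The picture shows the eye (top crop 607,356) lined up with the hook tip (612,232) within about 2 mm, and at the right height. I'm threading it on.

Emit:
step_arm([
  [0, [0, 1.5, 0], [0, 0, 0]],
  [0, [0, 2, 0], [0, 0, 0]],
  [0, [0, 1.5, 0], [0, 0, 0]],
  [0, [0, 1, 0], [0, 0, 0]],
  [0, [0, 0.85, 0], [0, 0, 0]],
  [0, [0, 0.65, 0.35], [0, 0, 0]],
  [0, [0, 0.65, 0.35], [0, 0, 0]],
  [0, [0, 0.65, 0.35], [0, 0, 0]],
  [0, [0, 0.65, 0.35], [0, 0, 0]],
  [0, [0, 0, 0], [0, 0, 0]],
  [0, [0, 0, 0], [0, 0, 0]],
])

```text
time_s: 8.68
tool_pos: [0.5615, -0.0935, 0.2813]
orientation: [-0.0, 0.709, 0.705, -0.0]
force: [-0.2, -0.5, -0.6]
grip_width: 0.0116
grasp_force: 59.5
```

```bash
python3 -c "
from look import *
look('e',[.56,0,.31],100,100)"
```

```text
{'time_s': np.float64(8.775), 'tool_pos': array([ 0.5615, -0.0936,  0.2816]), 'orientation': array([2.000e-04, 7.090e-01, 7.052e-01, 1.000e-04]), 'force': array([-0.2886, -0.386 , -0.9957]), 'grip_width': np.float64(0.011)}
scene origin [240 115]
top origin [231 137]
```

View pics/e.png

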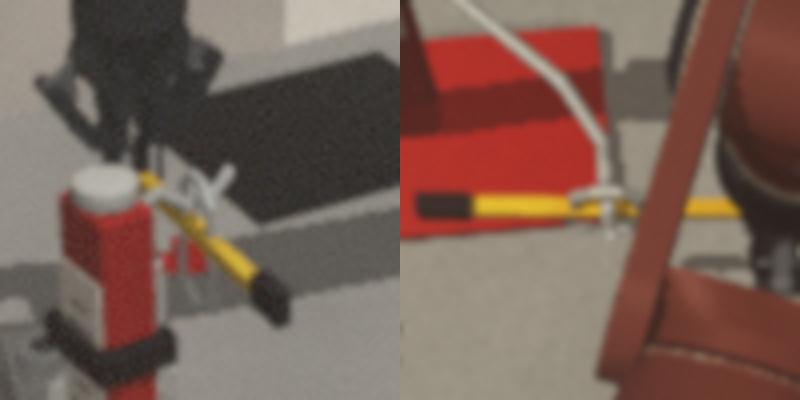

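The hook tip now passes through the eye (top crop 600,190; tip at 612,232). I'm taking an averaged force baseline before easing it down.

```bash
cat > av.py <<'E'
from station import manip
import numpy as np,sys
n=int(sys.argv[1]);F=[]
for i in range(n):
    manip.capture("top");s=manip.sense();F.append(np.r_[s["force"],s["torque"],s["tool_pos"]])
F=np.array(F);print(s["time_s"],F.mean(0).round(4),"se",(F.std(0)/n**.5).round(3)[:6])
E
python3 av.py 12
```

```text
9.375 [-0.2567 -0.1406 -1.2294 -0.1062 -0.0062 -0.0144  0.5615 -0.0935  0.2814] se [0.185 0.211 0.134 0.005 0.005 0.01 ]
```

Emit:
step_arm([
  [0, [0, 0, 0.25], [0, 0, 0]],
  [0, [0, 0, 0.25], [0, 0, 0]],
  [0, [0, 0, 0.25], [0, 0, 0]],
  [0, [0, 0, 0.2], [0, 0, 0]],
  [0, [0, 0, 0.2], [0, 0, 0]],
  [0, [0, 0, 0.2], [0, 0, 0]],
  [0, [0, 0, 0.2], [0, 0, 0]],
  [0, [0, 0, 0], [0, 0, 0]],
])

```text
time_s: 10.38
tool_pos: [0.5615, -0.0935, 0.2658]
orientation: [-0.0, 0.709, 0.705, 0.0]
force: [0.2, -1.1, 0.9]
grip_width: 0.0108
grasp_force: 59.6
```

```bash
python3 av.py 8
```

```text
10.775 [-0.1017  0.491  -0.0413  0.0508  0.0343  0.0356  0.5615 -0.0935  0.2659] se [0.143 0.203 0.125 0.011 0.009 0.016]
```

```bash
python3 av.py 16
```

```text
11.575 [-0.3067  0.3692  0.0993  0.0411  0.0298  0.0196  0.5615 -0.0935  0.2658] se [0.092 0.1   0.09  0.006 0.006 0.006]
```

Emit:
step_arm([
  [0, [0, 0, -0.1], [0, 0, 0]],
  [0, [0, 0, -0.1], [0, 0, 0]],
  [0, [0, 0, 0], [0, 0, 0]],
])

```text
time_s: 11.95
tool_pos: [0.5615, -0.0935, 0.2679]
orientation: [0.0, 0.709, 0.705, -0.0]
force: [-0.2, 0.5, -0.6]
grip_width: 0.0109
grasp_force: 59.6
```

```bash
python3 av.py 16
```

```text
12.75 [-0.0928  0.3994 -0.4633  0.0071  0.0079  0.0049  0.5615 -0.0935  0.2678] se [0.122 0.096 0.106 0.008 0.006 0.006]
```

Emit:
step_arm([
  [0, [0, 0, 0.07], [0, 0, 0]],
  [0, [0, 0, 0], [0, 0, 0]],
  [0, [0, 0, 0], [0, 0, 0]],
  [1.4, [0, 0, 0], [0, 0, 0]],
  [1.8, [0, 0, 0], [0, 0, 0]],
  [2.5, [0, 0, 0], [0, 0, 0]],
  [3.5, [0, 0, 0], [0, 0, 0]],
  [5, [0, 0, 0], [0, 0, 0]],
  [5, [0, 0, 0], [0, 0, 0]],
])

```text
time_s: 13.88
tool_pos: [0.5615, -0.0935, 0.2671]
orientation: [0.0, 0.709, 0.705, -0.0]
force: [-0.2, 0.3, -0.2]
grip_width: 0.0502
grasp_force: 0.0
```

```bash
python3 -c "
from look import *
look('f',[.56,0,.29],100,100)"
```

```text
{'time_s': np.float64(13.975), 'tool_pos': array([ 0.5615, -0.0935,  0.2671]), 'orientation': array([-0.    ,  0.709 ,  0.7052, -0.    ]), 'force': array([ 0.4849, -0.3109,  0.0845]), 'grip_width': np.float64(0.0501)}
scene origin [240 121]
top origin [230 139]
```

View pics/f.png

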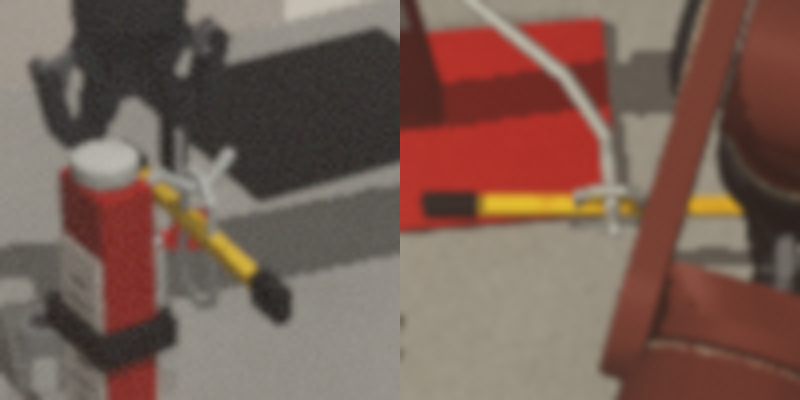

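The beam hangs level from the hook, released (top crop eye 600,195, hook tip at 613,230). Next I retreat upward and go to the carrier's tab.

Emit:
step_arm([
  [5, [0, 0, -1], [0, 0, 0]],
  [5, [0, 0, -2.5], [0, 0, 0]],
  [5, [0, 0, -3.5], [0, 0, 0]],
  [5, [0, 0, -3], [0, 0, 0]],
  [5, [-3.2, -2.6, 0], [0, 0, 0]],
  [5, [-3.2, -2.6, 0], [0, 0, 0]],
  [5, [-3.2, -2.6, 0], [0, 0, 0]],
  [5, [-3.2, -2.6, 0], [0, 0, 0]],
  [5, [-3, -2.6, 0], [0, 0, 0]],
  [5, [0, 0, 1.5], [0, 0, -0.163]],
  [5, [0, 0, 1.5], [0, 0, -0.163]],
  [5, [0, 0, 1.5], [0, 0, -0.163]],
  [5, [0, 0, 1.5], [0, 0, -0.163]],
  [5, [0, 0, 1.5], [0, 0, -0.163]],
  [5, [0, 0, 1.5], [0, 0, -0.163]],
  [5, [0, 0, 1], [0, 0, -0.163]],
  [5, [0, 0, 1], [0, 0, -0.163]],
  [5, [0, 0, 0], [0, 0, 0]],
])

```text
time_s: 16.23
tool_pos: [0.4305, -0.2507, 0.257]
orientation: [-0.0, 0.137, 0.991, 0.0]
force: [-0.8, -0.1, -0.2]
grip_width: 0.0499
grasp_force: 0.0
```

```bash
python3 - <<'E'
from station import manip
import numpy as np,cv2,pickle
from h import proj
from scipy.spatial.transform import Rotation as Ro
s=manip.sense();q=s["orientation"];R=Ro.from_quat([*q[1:],q[0]]).as_matrix()
print(s["time_s"],s["tool_pos"],np.degrees(np.arctan2(R[1,0],R[0,0])))
print("to tab, tool cm",100*R.T@(np.array([.432,-.2517,.089])-s["tool_pos"]))
c=manip.capture("scene");pickle.dump(c,open("g.pkl","wb"))
u=proj(c,[.563,-.003,.26])[0].astype(int);o=u-[60,60];print(o)
cv2.imwrite("pics/g.png",cv2.resize(c["frame"][o[1]:o[1]+120,o[0]:o[0]+150],None,fx=5,fy=5,interpolation=cv2.INTER_CUBIC))
E
```

```text
16.225 [ 0.43048561 -0.25069396  0.25696812] 164.3075316405637
to tab, tool cm [-0.186119   -0.06131055 16.79665256]
[228 121]
```

View pics/g.png

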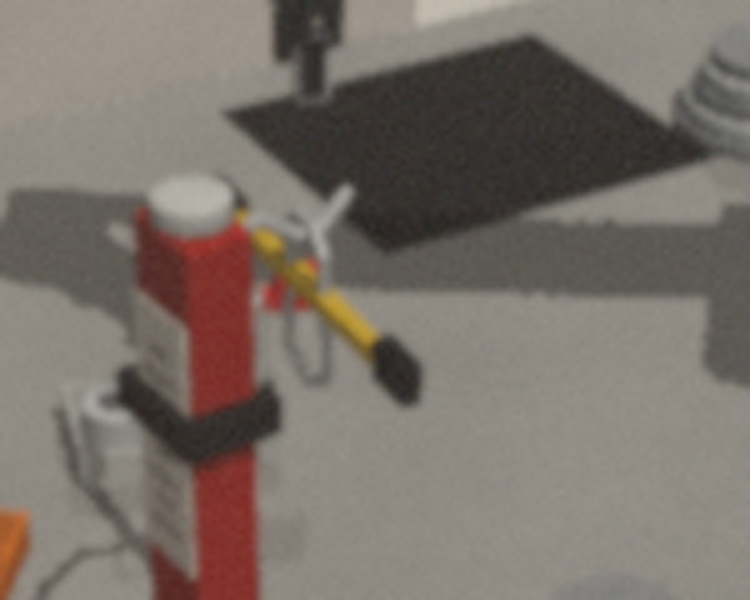

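The beam hangs level and still; the loop bottom is at crop (313,381) and the far tab junction at (373,352). Now grasp the carrier tab.

Emit:
step_arm([
  [5, [-0.1, 0, 3], [0, 0, 0]],
  [5, [-0.1, 0, 3.5], [0, 0, 0]],
  [5, [0, -0.1, 3.5], [0, 0, 0]],
  [5, [0, 0, 3], [0, 0, 0]],
  [5, [0, 0, 2], [0, 0, 0]],
  [5, [0, 0, 1.3], [0, 0, 0]],
  [5, [0, 0, 0.5], [0, 0, 0]],
  [5, [0, 0, 0], [0, 0, 0]],
  [0, [0, 0, 0], [0, 0, 0]],
  [0, [0, 0, 0], [0, 0, 0]],
  [0, [0, 0, 0], [0, 0, 0]],
  [0, [0, 0, 0], [0, 0, 0]],
  [0, [0, 0, 0], [0, 0, 0]],
  [0, [0, 0, 0], [0, 0, 0]],
], squeeze=110)

```text
time_s: 18.02
tool_pos: [0.4327, -0.2528, 0.09]
orientation: [0.0, 0.136, 0.991, -0.0]
force: [-2.0, 0.5, 5.6]
grip_width: 0.0108
grasp_force: 107.6
```

```bash
python3 - <<'E'
from station import manip
from h import *
t=manip.capture("top");g=pickle.load(open("g.pkl","rb"))
I=t["frame"].astype(int)[150:200,210:330]
m=(I[...,2]>130)&(I[...,1]>100)&(I[...,0]<80);v,u=np.nonzero(m);u+=210;v+=150
l,r=u.min(),u.max();print(len(u),l,r)
pl=np.array([l-.5,v[u<l+4].mean()]);pr=np.array([r+.5,v[u>r-4].mean()]);print(pl,pr)
G=lambda x,y:crop(228,121,5,x,y)
obs=[(t,(0,76,0),pl),(t,(0,-76,0),pr),(g,(0,76,0),G(373,352)),(g,(0,0,-58),G(313,380)),(g,(0,108,0),G(409,388))]
f=lambda p:np.concatenate([(proj(c,world(p,L))[0]-o) for c,L,o in obs])
x=least_squares(f,[.563,-.003,0,.274],loss="soft_l1");print(x.x.round(4),x.fun.round(1));print("loop pt",world(x.x,[0,0,-55]))
s=manip.sense();print(s["force"],s["tool_pos"])
E
```

```text
291 250 315
[249.5        189.38095238] [315.5  190.25]
[ 0.5624 -0.0038 -0.0275  0.2727] [ 0.2 -0.5 -0.1  0.4  0.9  0.5 -1.2 -0.1  0.1 -0.4]
loop pt [[ 0.56241045 -0.00382924  0.21768379]]
[-2.93011288  0.93252147  5.29426636] [ 0.43271232 -0.25276565  0.09004363]
```

Emit:
step_arm([
  [0, [0, 0, -0.3], [0, 0, 0]],
  [0, [0, 0, -0.5], [0, 0, 0]],
  [0, [0, 0, -1], [0, 0, 0]],
  [0, [0, 0, -1.7], [0, 0, 0]],
  [0, [0, 0, -2], [0, 0, 0]],
  [0, [0, 0, -2], [0, 0, 0]],
  [0, [0, 0, -2], [0, 0, 0]],
  [0, [0, 0, -1.7], [0, 0, -0.06]],
  [0, [0, 0, -1], [0, 0, -0.1]],
  [0, [0, 0, -0.8], [0, 0, -0.09]],
  [0, [0, 0, 0], [0, 0, 0]],
  [0, [0, 0, 0], [0, 0, 0]],
])

```text
time_s: 19.58
tool_pos: [0.4322, -0.2523, 0.2191]
orientation: [-0.0, 0.012, 1.0, -0.0]
force: [-1.3, -0.5, -4.8]
grip_width: 0.0107
grasp_force: 107.1
```

```bash
python3 av.py 10; python3 - <<'E'
from station import manip
from h import *
from scipy.spatial.transform import Rotation as Ro
s=manip.sense();q=s["orientation"];R=Ro.from_quat([*q[1:],q[0]]).as_matrix()
print(s["tool_pos"],np.arctan2(-R[1,0],-R[0,0]),s["grip_width"])
print("to stage, tool cm",100*R.T@(np.array([.4255,-.002,.2215])-s["tool_pos"]))
E
```

```text
20.075 [-3.0730e-01  6.0200e-02 -5.0665e+00  1.7000e-02  4.3120e-01 -4.0000e-04
  4.3220e-01 -2.5230e-01  2.1880e-01] se [0.128 0.062 0.118 0.008 0.013 0.01 ]
[ 0.43230635 -0.25234423  0.21900819] -0.022136985245619734 0.01022157445374249
to stage, tool cm [ 1.23464566 25.01324499 -0.24685184]
```

Emit:
step_arm([
  [0, [0.6, 1, -0.25], [0, 0, 0]],
  [0, [0.6, 2, 0], [0, 0, 0]],
  [0, [0, 3, 0], [0, 0, 0]],
  [0, [0, 3, 0], [0, 0, 0]],
  [0, [0, 3, 0], [0, 0, 0]],
  [0, [0, 3, 0], [0, 0, 0]],
  [0, [0, 3, 0], [0, 0, 0]],
  [0, [0, 3, 0], [0, 0, 0]],
  [0, [0, 2, 0], [0, 0, 0]],
  [0, [0, 1.3, 0], [0, 0, 0]],
  [0, [0, 0.7, 0], [0, 0, 0]],
  [0, [0, 0, 0], [0, 0, 0]],
  [0, [0, 0, 0], [0, 0, 0]],
])

```text
time_s: 21.7
tool_pos: [0.4258, -0.0026, 0.2216]
orientation: [-0.0, 0.011, 1.0, -0.0]
force: [-0.4, 0.6, -5.7]
grip_width: 0.0106
grasp_force: 107.4
```

```bash
python3 -c "
from look import *
look('hh',[.53,0,.23],110,150)
s=manip.sense();X=s['tool_pos']+np.array([.0865,-.002,.0265])
c=pickle.load(open('hh.pkl','rb'))
for n in c:
  print(n,'crest',proj(c[n],X),'loop',proj(c[n],[.5624,-.0038,.2177]))"
```

```text
{'time_s': np.float64(21.8), 'tool_pos': array([ 0.4258, -0.0026,  0.2216]), 'orientation': array([-1.000e-04,  1.150e-02,  9.999e-01, -1.000e-04]), 'force': array([-0.1562,  0.081 , -4.7007]), 'grip_width': np.float64(0.0112)}
scene origin [245 113]
top origin [225 131]
scene crest [[305.52954212 180.55411088]] loop [[289.02767358 195.53945442]]
top crest [[282.84000832 212.88974909]] loop [[282.26248901 194.77501516]]
```

View pics/hh.png

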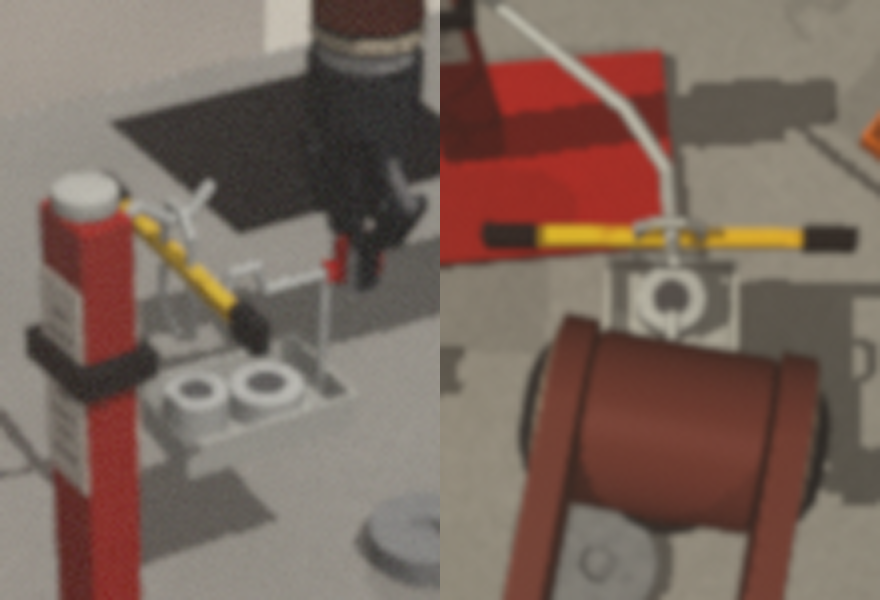

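The 10th picture shows the carrier level in the grip. Its hook crest is at scene crop (245,270), matching the prediction, and it is in line with the loop at about (180,330). Inserting.

Emit:
step_arm([
  [0, [-0.5, 0, 0], [0, 0, 0]],
  [0, [-0.6, 0, 0], [0, 0, 0]],
  [0, [-0.6, 0, 0], [0, 0, 0]],
  [0, [-0.6, 0, 0], [0, 0, 0]],
  [0, [-0.6, 0, 0], [0, 0, 0]],
  [0, [-0.6, 0, 0], [0, 0, 0]],
  [0, [-0.6, 0, 0], [0, 0, 0]],
  [0, [-0.6, 0, 0], [0, 0, 0]],
  [0, [-0.4, 0, 0], [0, 0, 0]],
  [0, [0, 0, 0], [0, 0, 0]],
  [0, [0, 0, 0], [0, 0, 0]],
])

```text
time_s: 23.18
tool_pos: [0.4767, -0.0032, 0.2215]
orientation: [-0.0, 0.011, 1.0, 0.0]
force: [0.3, -0.3, -4.9]
grip_width: 0.0108
grasp_force: 107.4
```

```bash
cat > bm.py <<'E'
from station import manip
from h import *
c={n:manip.capture(n) for n in("top","scene")}
for n,(x0,y0,x1,y1) in {"top":(210,150,330,215),"scene":(255,140,330,220)}.items():
    I=c[n]["frame"].astype(int)[y0:y1,x0:x1]
    m=(I[...,2]>110)&(I[...,1]>85)&(I[...,0]<.55*I[...,1]);v,u=np.nonzero(m);u+=x0;v+=y0
    print(n,len(u),"ends",(u.min(),v[u<u.min()+3].mean().round(1)),(u.max(),v[u>u.max()-3].mean().round(1)),"mean",u.mean().round(2),v.mean().round(2))
E
python3 bm.py; python3 av.py 10
python3 - <<'E'
from h import *
c=pickle.load(open("hh.pkl","rb"))
for n,(x0,y0,x1,y1) in {"top":(210,150,330,215),"scene":(255,140,330,220)}.items():
    I=c[n]["frame"].astype(int)[y0:y1,x0:x1]
    m=(I[...,2]>110)&(I[...,1]>85)&(I[...,0]<.55*I[...,1]);v,u=np.nonzero(m);print("before",n,len(u),u.mean()+x0,v.mean()+y0)
E
```

```text
top 76 ends (np.int64(250), np.float64(188.0)) (np.int64(315), np.float64(189.0)) mean 300.66 189.13
scene 110 ends (np.int64(278), np.float64(168.7)) (np.int64(302), np.float64(187.8)) mean 290.82 178.93
23.775 [ 6.6900e-02  2.1890e-01 -5.0567e+00  1.0800e-02  4.4310e-01  3.0000e-04
  4.7680e-01 -3.3000e-03  2.2160e-01] se [0.093 0.181 0.181 0.01  0.009 0.008]
before top 300 280.18 189.92333333333335
before scene 111 291.4144144144144 179.4144144144144
```

Emit:
step_arm([
  [0, [0, 0, 0.4], [0, 0, 0]],
  [0, [0, 0, 0.5], [0, 0, 0]],
  [0, [0, 0, 0.5], [0, 0, 0]],
  [0, [0, 0, 0.4], [0, 0, 0]],
  [0, [0, 0, 0.2], [0, 0, 0]],
  [0, [0, 0, 0.2], [0, 0, 0]],
  [0, [0, 0, 0.2], [0, 0, 0]],
  [0, [0, 0, 0.2], [0, 0, 0]],
  [0, [0, 0, 0.2], [0, 0, 0]],
  [0, [0, 0, 0.2], [0, 0, 0]],
  [0, [0, 0, 0.2], [0, 0, 0]],
  [0, [0, 0, 0.2], [0, 0, 0]],
  [0, [0, 0, 0.2], [0, 0, 0]],
  [0, [0, 0, 0.2], [0, 0, 0]],
  [0, [0, 0, 0], [0, 0, 0]],
])

```text
time_s: 25.65
tool_pos: [0.4768, -0.0033, 0.1835]
orientation: [-0.0, 0.011, 1.0, 0.0]
force: [-0.5, -0.7, -2.9]
grip_width: 0.0109
grasp_force: 107.5
```

```bash
python3 av.py 8; python3 bm.py
```

```text
26.05 [ 3.9900e-02  2.9700e-02 -3.3507e+00  8.1000e-03  2.9060e-01  1.8700e-02
  4.7690e-01 -3.3000e-03  1.8380e-01] se [0.172 0.184 0.129 0.01  0.015 0.01 ]
top 180 ends (np.int64(250), np.float64(190.5)) (np.int64(315), np.float64(191.0)) mean 290.68 190.84
scene 117 ends (np.int64(278), np.float64(172.4)) (np.int64(303), np.float64(191.7)) mean 291.36 183.32
```

Emit:
step_arm([
  [0, [0, 0, 0.15], [0, 0, 0]],
  [0, [0, 0, 0.2], [0, 0, 0]],
  [0, [0, 0, 0.2], [0, 0, 0]],
  [0, [0, 0, 0.2], [0, 0, 0]],
  [0, [0, 0, 0.2], [0, 0, 0]],
  [0, [0, 0, 0.2], [0, 0, 0]],
  [0, [0, 0, 0.15], [0, 0, 0]],
  [0, [0, 0, 0], [0, 0, 0]],
  [0, [0, 0, 0], [0, 0, 0]],
])

```text
time_s: 27.28
tool_pos: [0.4769, -0.0033, 0.1708]
orientation: [0.0, 0.011, 1.0, -0.0]
force: [1.0, -0.3, -1.9]
grip_width: 0.0105
grasp_force: 107.8
```

```bash
python3 av.py 16
```

```text
28.075 [-0.11    0.1739 -1.4232  0.0215  0.1241  0.0115  0.4769 -0.0033  0.1707] se [0.189 0.125 0.114 0.01  0.01  0.009]
```

Emit:
step_arm([
  [0, [0, 0, 0.15], [0, 0, 0]],
  [0, [0, 0, 0.2], [0, 0, 0]],
  [0, [0, 0, 0.2], [0, 0, 0]],
  [0, [0, 0, 0.2], [0, 0, 0]],
  [0, [0, 0, 0.15], [0, 0, 0]],
  [0, [0, 0, 0.05], [0, 0, 0]],
  [0, [0, 0, 0], [0, 0, 0]],
  [0, [0, 0, 0], [0, 0, 0]],
])

```text
time_s: 29.08
tool_pos: [0.4769, -0.0033, 0.1612]
orientation: [0.0, 0.011, 1.0, -0.0]
force: [-0.3, -0.2, 0.3]
grip_width: 0.0106
grasp_force: 107.9
```

```bash
python3 av.py 24
```

```text
30.275 [ 0.2016  0.2434  0.009   0.0123  0.0047  0.0189  0.4768 -0.0033  0.1611] se [0.086 0.109 0.103 0.007 0.006 0.006]
```

Emit:
step_arm([
  [1.3, [0, 0, 0], [0, 0, 0]],
  [1.6, [0, 0, 0], [0, 0, 0]],
  [2.2, [0, 0, 0], [0, 0, 0]],
  [3, [0, 0, 0], [0, 0, 0]],
  [4, [0, 0, 0], [0, 0, 0]],
  [5, [0, 0, 0], [0, 0, 0]],
  [5, [0, 0, 0], [0, 0, 0]],
  [5, [0, 0, 0], [0, 0, 0]],
])

```text
time_s: 31.28
tool_pos: [0.4768, -0.0032, 0.1611]
orientation: [-0.0, 0.011, 1.0, 0.0]
force: [0.9, -0.4, 1.0]
grip_width: 0.0499
grasp_force: 0.0
```

```bash
python3 bm.py; python3 - <<'E'
from station import manip
s=manip.sense();print(s["grip_width"],s["force"],s["grasp_force"])
from h import *
c=manip.capture("scene");I=c["frame"].astype(int)[150:250,270:370]
m=(I[...,2]>110)&(I[...,1]<75)&(I[...,0]<75);v,u=np.nonzero(m);print("tab?",len(u),u.mean()+270,v.mean()+150,"exp",proj(c,s["tool_pos"]+[0,0,.011]))
E
```

```text
top 191 ends (np.int64(250), np.float64(192.0)) (np.int64(313), np.float64(193.5)) mean 288.61 192.99
scene 120 ends (np.int64(279), np.float64(180.5)) (np.int64(303), np.float64(199.5)) mean 291.81 191.26
0.05015070520705247 [ 0.14179119 -0.65558854  0.43988733] 0.0
tab? 611 274.3862520458265 207.9328968903437 exp [[316.70745877 201.31410811]]
```

Released with no sign of drift. I'm retreating straight back from the scale, then checking that the chain stays put.

Emit:
step_arm([
  [5, [0.3, 0, 0], [0, 0, 0]],
  [5, [0.6, 0, 0], [0, 0, 0]],
  [5, [1.2, 0, 0], [0, 0, 0]],
  [5, [2, 0, 0], [0, 0, 0]],
  [5, [2.5, 0, 0], [0, 0, 0]],
  [5, [2.5, 0, -1], [0, 0, 0]],
  [5, [0, 0, -3], [0, 0, 0]],
  [5, [0, 0, -3], [0, 0, 0]],
  [5, [0, 0, 0], [0, 0, 0]],
  [5, [0, 0, 0], [0, 0, 0]],
  [5, [0, 0, 0], [0, 0, 0]],
  [5, [0, 0, 0], [0, 0, 0]],
])

```text
time_s: 32.92
tool_pos: [0.3854, -0.0012, 0.23]
orientation: [-0.001, 0.011, 1.0, 0.0]
force: [0.3, 0.6, 0.0]
grip_width: 0.0505
grasp_force: 0.0
```

```bash
cat > st.py <<'E'
from station import manip
import numpy as np,cv2
from h import proj
A=None
for i in range(14):
    c=manip.capture("scene")
    I=c["frame"].astype(int);x0,y0,x1,y1=255,140,330,220
    J=I[y0:y1,x0:x1];m=(J[...,2]>110)&(J[...,1]>85)&(J[...,0]<.55*J[...,1]);v,u=np.nonzero(m)
    K=I[185:220,300:345];r=(K[...,2]>100)&(K[...,1]<70)&(K[...,0]<70);b,a=np.nonzero(r)
    if i%3==0: print(manip.sense()["time_s"],"beam",len(u),(u.mean()+x0).round(2),(v.mean()+y0).round(2),"tab",len(a),(a.mean()+300).round(2) if len(a) else 0,(b.mean()+185).round(2) if len(a) else 0)
cv2.imwrite("pics/end.png",c["frame"])
print("exp tab",proj(c,[.476,-.0033,.172]))
E
python3 st.py
```

```text
32.975 beam 123 291.73 191.15 tab 124 317.13 200.3
33.125 beam 120 291.74 191.16 tab 119 317.22 200.29
33.275 beam 121 291.64 191.04 tab 120 317.18 200.33
33.425 beam 125 291.75 191.18 tab 124 317.12 200.32
33.575 beam 123 291.73 191.12 tab 126 317.1 200.37
exp tab [[316.96150623 201.26206461]]
```

The chain is still, the tab is where expected, and the robot is clear. Handing in.

```bash
python3 -c "
from station import manip
print(manip.job_done())"
```

```text
the job is handed in; nothing more can be done
None
```

The beam hangs on the scale's hook with the tray carrier (about 0.52 kg) in its loop, the chain measured still, the arm is clear, and the job was handed in at about 34 s; one of the ten pictures I viewed was 880 pixels wide, over the 800 limit.

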